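# Hang the rinse pail under the drying shelf

### The arm

A 6-joint arm with a two-finger parallel gripper is mounted at the origin on the work surface. World frame = base frame: x ahead of the robot, y to its left, z up, the work surface at z = 0. Lengths are in m, angles in rad, forces in N, time in s.
With the tool pointing down it reaches from about 0.25 to 0.85 m from the base axis. Payload 12.5 kg.
Tool frame: the origin (TCP) lies at the very end of the fingers, on their centre line; the grasp point (between the pads) lies 19 mm behind it; z points along the fingers, y is the line along which they close (so a half turn about z gives the same grasp; the last joint's range is limited). The gripper opens to 93 mm and grips with 3 to 60 N. Pads are 15 mm wide; open, the fingers measure 128 mm over their backs; the gripper's body (75 mm by 188 mm) begins 65 mm behind the grasp point.
Start: joints at [1.258, 0.351, 1.652, -0, 1.139, -0.085], TCP at [0.124, 0.536, 0.219] pointing down, gripper open.
Joint ranges: [-2.75, 2.75], [-0.79, 2.1], [0.01, 2.65], [-1.57, 4.71], [0.07, 3.14], [-2.87, 2.87]. Speed limits (rad/s): [2.22, 2.22, 2.79, 3.14, 3.14, 3.14].

### API

Orientations are given as a unit quaternion [x, y, z, w].
In Python, from rig import * gives the robot as it stands.
- The arm moves only by the shell command python3 -m jog 'ROWS' [FORCE]. ROWS is JSON, a list of rows, each a list of 7 numbers: the opening, from 0 (shut) to 1 (fully open), then the shift along the tool's x, y, z scaled (see below), then the turn, a rotation vector about the tool's x, y, z scaled (see below). A call has 1 to 10 rows; each row shifts and turns the commanded pose from where the row before left it, along the tool's axes as they then stand; what a row does not reach is not made up. The controller multiplies each number of a shift by 0.15 m and each number of a turn by pi rad. A row lasts 1/10 s, in which the tool goes at most 50 mm and 8.59 degrees, less where a joint would pass 70% of its speed; a pose out of reach is approached as far as the arm can. A call with a number of a shift or a turn outside -1 to 1 is refused whole. A call with a gripper value outside its range is refused whole. The fingers move at their own pace and stop on an object; FORCE is the grip in N (left out, the last holds). Time passes only in rows, so rows that do not move let the fingers close. It gives the time, the measured TCP pose, the force, the opening and the grip force at its end, in the units of the state.
- read_state(): the state, without advancing time (a new reading comes with each control period).
- snapshot(name): name is "scene" or "top"; returns a dict with "img" (480x640x3 uint8, blue, green, red), "K" (3x3 intrinsics, pixels), "origin" and "rotation" of the camera in the world. Camera axes: x right, y down, z forward; pixel columns grow to the right and rows downward; lengths in m; the calibration is good to about 2 mm. A picture is of the moment at which its call begins. There is no depth.
- close_job(): hands the job in; it is judged then, once.
The state is a dict: "t": time; "qpos": joint angles; "dq": joint speeds; "joint_torque": joint torques, N m; "eef_pos": TCP position; "tool_rot": TCP orientation; "force": force on the tool from outside, world axes, zero at the start; "wrist_torque": the same for the moment, N m; "gripper_width": finger opening in m; "finger_force": force on a finger pad.
Only numpy, scipy, OpenCV 4.12 (cv2) and the standard library are available. Lean on these libraries where they do the work, as an engineer would, in place of code of your own. Each camera call takes 0.05 s, during which the arm holds its last target. There are 200 camera calls.

### The job

Clear the printing bench for the next sheets: pick up the small blue pail and hang it by its handle on the red hook under the slatted drying shelf, with the handle down in the bend of the hook. Let go and leave the pail hanging upright and still, and leave the white pail and everything else on the bench where it stands.

Things in the scene. Friction and masses are not known exactly. Their poses are not given: they have to be found in the camera images.
- blue_pail_mid (a point): Centre of the blue pail with its handle, on its axis 75 mm above its underside. An empty, tapered round enamel pail standing upright: 62 high, 70 across at the foot, 90 at the rim, wall 3, 0.18 to 0.35 kg. A rigid, non-folding handle arches over it. z points up the pail, y along the handle's bar, x square to the handle's plane.
- blue_pail_handle (a point): Peak of the blue pail's handle: centre of its 8 mm round steel bar, 146 above the pail's underside; axes of the pail. The bar rises at y = +-56 from 75 to 125 above the underside, then slopes up evenly from both sides to this peak (about 20 degrees). About 80 free between bar and rim. Pinch one sloping half, so that the peak stays free for the hook.
- hook_seat (a point): Where the centre of the handle's bar lies when hung: in the bend of the red hook, 210 above the bench. Axes of the rack: z up, the hook points along -x towards the robot. The hook is a fixed 9 mm bar in the x-z plane; in the bend its centre is 10 below this point, and it rises from there to the wooden cross bar behind (x = +108). The handle's bar should lie along y.
- hook_tip (a point): Free end of the red hook (bar centre): 30 in front of hook_seat (-x), 226 above the bench, its top 231. The handle's bar must pass over it and come down into the bend behind it. Axes of the rack.
- rack: Fixed wooden rack carrying hook and shelf; origin on the bench straight below hook_seat, same axes. Two posts 30 square, 430 high at x = +120, y = +-170, on feet 40 wide, 20 high, x = +20 to +180; a cross bar 36 high, centre 236 up, joins them and carries the hook. On the bench below the hook lies a fixed drip sheet 80 x 140 x 5.
- shelf_front (a point): Middle of the front lower edge of the slatted shelf over the hook: 15 in front of hook_seat, 405 above the bench; axes of the rack. The shelf is 380 wide and 146 deep from here; bearers under its sides (y = +-170, 22 wide) reach down to 383. An upright gripper at the hook would hit it; one leaning back towards the robot by 25 to 45 degrees clears it.
- white_pail_mid (a point): The white pail, a bystander of the same shape and size as the blue one, loose; point on its axis 75 above the underside, axes alike. Leave it.
- ink_jar: Bystander: amber jar with black cap, 60 across, 70 high, loose, origin under its centre.
- ink_tin: Bystander: ink tin, 76 across, 60 high, loose, origin under its centre.
- spirit_bottle: Bystander: green bottle, 60 across, 160 high, loose, origin under its centre.
- wood_block: Bystander: wooden printing block 100 x 75 x 23, loose, origin under its centre.
- brayer: Bystander: ink roller with wooden handle, about 200 long (along its x, handle to -x) and 122 wide, 40 high, lying loose on an 8 mm glass slab at the right; origin under the roller.
- scraper: Bystander: long flat scraper lying loose on the same slab along its x.

How it is judged:
At the end, for the whole second after the job is handed in: The blue pail hangs from the rack's hook: the peak of its handle within 30 mm of hook_seat, the pail within 0.4 rad of upright, the rack carrying it (more than 1 N), moving slower than 0.08 m/s; each bystander is within 40 mm of where it was (distance between blue_pail_handle and hook_seat below 0.03 m and angle between blue_pail_mid's own z axis and vertical below 0.4 rad and contact force between blue_pail and rack above 1 N and linear speed of blue_pail below 0.08 m/s and distance of each of white_pail_mid, ink_jar, ink_tin, spirit_bottle, wood_block, brayer, scraper from where it was at the start of the episode below 0.04 m); the robot touches nothing.
It fails at once if the white pail or another loose thing on the bench is moved by more than 40 mm (distance of any of white_pail_mid, ink_jar, ink_tin, spirit_bottle, wood_block, brayer, scraper from where it was at the start of the episode above 0.04 m).
It also fails if it takes over 51 s, if anything falls off the work surface, if the arm or the gripper's body presses on something with over 40 N, if the wrist force passes 120 N, or if a joint passes its speed limit or range.

## Working session

There is one attempt and no reset: what is moved stays moved. The work goes in short steps, Python scripts to look and compute and a shell command to move; the robot and the scene stay as the last step left them, time stands still between calls to the robot, and variables do not carry over. Pictures are saved under pics/ and viewed, at most 10 in all, crops included, and the job is handed in when it is done.

```bash
mkdir -p pics; python3 - <<'E'
from rig import *
import cv2
for n in ("scene","top"):
    s=snapshot(n); cv2.imwrite(f"pics/{n}0.png",s["img"]); print(n,s["K"],s["origin"],s["rotation"])
print(read_state())
E
```

```text
scene [[522.31575063   0.         320.94208001]
 [  0.         522.31575063 245.5735137 ]
 [  0.           0.           1.        ]] [1.3855946  0.26612159 1.57957988] [ 0.55492198  0.77933562 -0.23358483 -0.17359641]
top [[529.33418167   0.         327.84776362]
 [  0.         529.33418167 239.06465479]
 [  0.           0.           1.        ]] [0.33894359 0.00632545 1.53684796] [-0.69744596  0.71288925 -0.04731293  0.05585289]
{'t': 0.1, 'qpos': array([ 1.25840449e+00,  3.51142533e-01,  1.65234120e+00,  7.36022881e-06,
        1.13910429e+00, -8.46226036e-02]), 'dq': array([ 0.0007502 , -0.00236782, -0.00159647,  0.00015879, -0.000996  ,
       -0.00055987]), 'joint_torque': array([ 6.04308043e-04, -4.98025239e+01, -2.85705292e+01,  6.99800346e-02,
        2.38702999e-02, -6.59490229e-05]), 'eef_pos': array([0.12408509, 0.53551032, 0.21818426]), 'tool_rot': array([ 1.13640120e-01,  9.93521855e-01, -4.87252606e-04, -1.01422643e-04]), 'force': array([-0.54057207, -0.39464224,  0.67551623]), 'wrist_torque': array([-0.00278081, -0.0319524 ,  0.01290025]), 'finger_force': 0.0, 'gripper_width': 0.09302862159778194}
```

View pics/scene0.png

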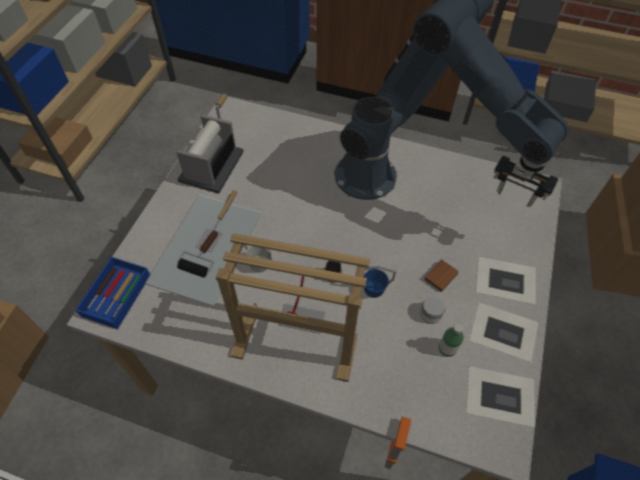

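View pics/top0.png

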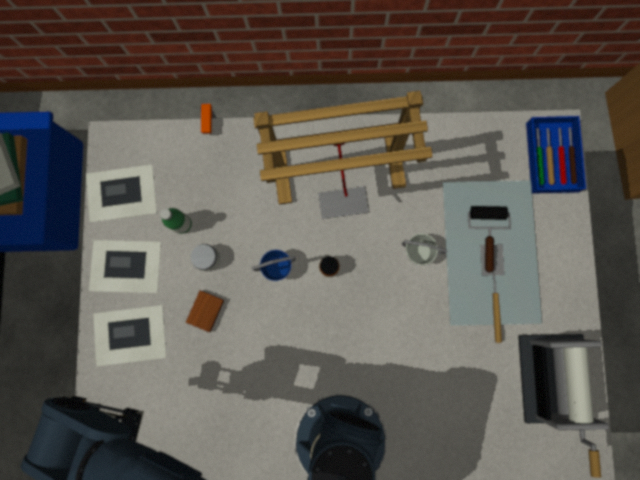

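The top view shows the blue pail at about (276,265), ink jar (329,266), white pail (424,249), hook (345,195 at the tip) and the shelf above it. I'll enlarge these areas.

```bash
python3 - <<'E'
import cv2,numpy as np
t=cv2.imread("pics/top0.png");s=cv2.imread("pics/scene0.png")
a=cv2.resize(t[80:290,240:440],None,fx=2.8,fy=2.8,interpolation=cv2.INTER_CUBIC)
cv2.imwrite("pics/c1.png",a)
b=cv2.resize(s[225:385,210:410],None,fx=3.6,fy=3.6,interpolation=cv2.INTER_CUBIC)
b=cv2.convertScaleAbs(b,alpha=1.5,beta=10)
cv2.imwrite("pics/c2.png",b)
E
```

```text
(no output)
```

View pics/c1.png

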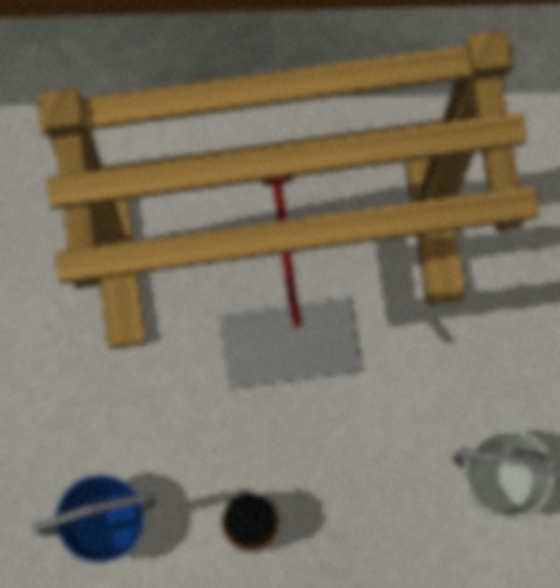

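View pics/c2.png

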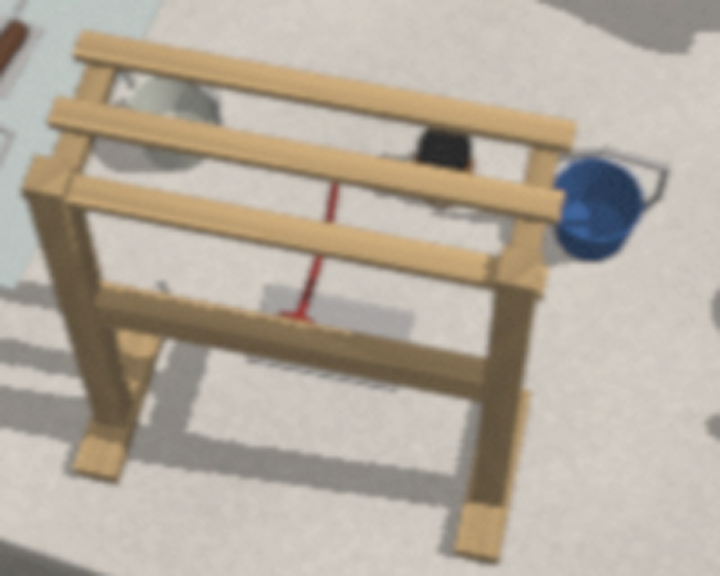

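Blue pail's left shoulder is at crop (40,527) and its right one at (150,500). The hook tip is at (298,325) and the sheet corners are clear. I'll fit the rack and pail poses from both views and check the residuals.

```bash
cat > h.py <<'E'
from rig import *
import cv2,numpy as np
from scipy.spatial.transform import Rotation as R
from scipy.optimize import least_squares
def proj(P,s):
    r=s["rotation"]; M=R.from_quat(r).as_matrix() if np.size(r)==4 else np.array(r)
    c=(np.atleast_2d(P)-s["origin"])@M; u=c@np.array(s["K"]).T
    return u[:,:2]/u[:,2:]
def place(p,P): # p=x,y,yaw
    return R.from_euler("z",p[2]).apply(np.atleast_2d(P))+[p[0],p[1],0]
def tc(u,v): return (240+(u-.5)/2.8,80+(v-.5)/2.8)
def sc(u,v): return (210+u/3.6,225+v/3.6)
def fit(obs,x0):
    f=lambda p:np.concatenate([(proj(place(p,P),s)-np.array(px)).ravel() for s,P,px in obs])
    r=least_squares(f,x0,loss="soft_l1"); return r.x,f(r.x).reshape(-1,2)
E
cat > fit.py <<'E'
from h import *
T=snapshot("top");S=snapshot("scene")
rk=[(T,[-.034,0,.226],tc(298,325)),
 (T,[.04,.07,.005],tc(230,310)),
 (T,[.02,.170,.02],tc(127,345)),(T,[.02,-.17,.02],tc(445,298)),
 (T,[.120,.17,.43],tc(61,92)),(T,[.12,-.17,.43],tc(491,47)),
 (S,[.12,-.17,.43],sc(48,178)),(S,[.12,.17,.43],sc(520,273)),
 (S,[.18,-.17,.02],sc(95,467)),(S,[.18,.17,.02],sc(478,552))]
rk.pop(1)
p,e=fit(rk,[.6,-.05,.1]); print("rack",p,"\n",e.round(1))
print("drip corners crop",[((proj(place(p,[x,y,.005]),T)[0]-[240,80])*2.8).round() for x,y in[(.04,.07),(.04,-.07),(-.04,-.07),(-.04,.07)]])
print("shelf front corners crop",[((proj(place(p,[-.015,y,.405]),T)[0]-[240,80])*2.8).round() for y in(.19,-.19)], "expected ~(58,283),(538,217)")
bp=[(T,[0,0,.062],tc(100,518)),(T,[0,.056,.125],tc(40,527)),(T,[0,-.056,.125],tc(150,501)),
 (S,[0,.056,.125],sc(664,167)),(S,[0,0,.062],sc(598,207))]
q,e=fit(bp,[.4,.1,.1]); print("blue",q,"\n",e.round(1))
q2=fit(bp[:3],[.4,.1,.1])[0];print("top only",q2)
np.save("rack.npy",p);np.save("blue.npy",q)
def draw(s,img):
    for pp,L in((q,[[0,.056,.075],[0,.056,.125],[0,0,.146],[0,-.056,.125],[0,-.056,.075]]),
     (q,[[.045*np.cos(a),.045*np.sin(a),.062] for a in np.linspace(0,6.3,25)]),
     (p,[[.108,0,.236],[0,0,.2],[-.03,0,.226]]),(p,[[-.015,.19,.405],[-.015,-.19,.405]]),
     (p,[[.04,.07,.005],[.04,-.07,.005],[-.04,-.07,.005],[-.04,.07,.005],[.04,.07,.005]])):
        u=(proj(place(pp,L),s)*16*3).astype(int)
        cv2.polylines(img,[u.astype(np.int32)],False,(0,255,255),1,cv2.LINE_AA,4)
    return img
o=[]
for s,(r,c) in((T,(170,250)),(S,(230,260))):
    i=draw(s,cv2.resize(s["img"],None,fx=3,fy=3,interpolation=cv2.INTER_CUBIC))
    o.append(i[r*3-30:r*3+330,c*3-50:c*3+350])
cv2.imwrite("pics/ov.png",np.hstack(o))
E
python3 fit.py
```

```text
rack [ 0.67578455 -0.02383471  0.11060544] 
 [[-0.5 -0.2]
 [-0.8 -1.7]
 [ 0.6 -0.1]
 [-0.4  4. ]
 [-0.3 -0.1]
 [-0.1 -1.7]
 [-0.3 -1.7]
 [-0.4  0.9]
 [-0.8  0.6]]
drip corners crop [array([217., 312.]), array([348., 295.]), array([359., 368.]), array([227., 386.])]
shelf front corners crop [array([ 58., 281.]), array([537., 217.])] expected ~(58,283),(538,217)
blue [0.48553448 0.16949615 0.20779266] 
 [[ 0.1  0.3]
 [-1.4 -0.4]
 [ 0.  -0.6]
 [ 0.1 -0.1]
 [-0.7 -3.3]]
top only [0.48488984 0.1686121  0.20930496]
```

View pics/ov.png

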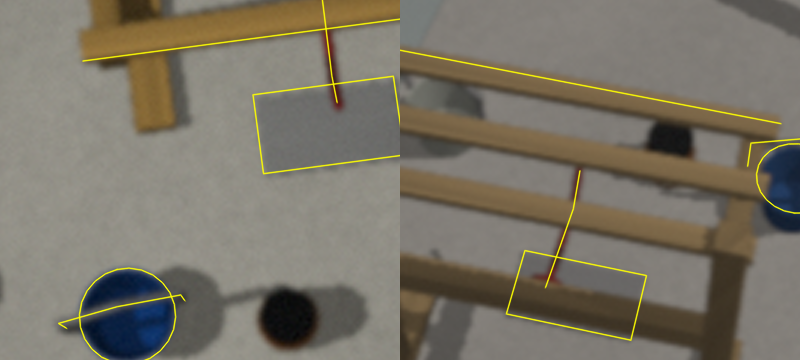

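```bash
cat >> h.py <<'E'
def toolR(yaw,lean=42,side=1):
    t=np.radians(lean); a=np.arctan2(.021,.056)
    d=np.array([np.sin(t),0,-np.cos(t)]); b=np.array([0,np.cos(a),-side*np.sin(a)])
    y=np.cross(d,b); y/=np.linalg.norm(y); y*=np.sign(y[0]); x=np.cross(y,d)
    return R.from_euler("z",yaw)*R.from_matrix(np.c_[x,y,d])
def go(tcp,rot,p0=None,r0=None):
    st=read_state(); p0=st["eef_pos"] if p0 is None else p0; r0=R.from_quat(st["tool_rot"]) if r0 is None else r0
    w=(r0.inv()*rot).as_rotvec()/np.pi
    print("total turn",w.round(4),"rows",np.linalg.norm(w)*180/8.2)
    s=rot.inv().apply(tcp-p0)/.15
    print("then shift in final axes",s.round(4),"rows",np.linalg.norm(s)*150/45, "now-axes",(r0.inv().apply(tcp-p0)/.15).round(4))
E
cat > pre.py <<'E'
from h import *
q=np.load("blue.npy"); rot=toolR(q[2]); d=rot.apply([0,0,1])
g=place(q,[0,.027,.136])[0]; tcp=g+.019*d
print("grasp",g,"tcp",tcp,"pre",tcp-.09*d); go(tcp-.09*d,rot)
E
python3 pre.py
```

```text
grasp [0.47996436 0.19591534 0.136     ] tcp [0.49240436 0.19853814 0.12188025] pre [0.43347805 0.18611436 0.18876328]
total turn [-0.1859 -0.1534  0.27  ] rows 7.945160584976225
then shift in final axes [-2.8699  0.3218  1.1751] rows 10.392618611069988 now-axes [-2.5352 -1.8039  0.1981]
```

```bash
python3 -m jog '[[0.6,0,0,0,-0.0207,-0.017,0.03],[0.6,0,0,0,-0.0207,-0.017,0.03],[0.6,0,0,0,-0.0207,-0.017,0.03],[0.6,0,0,0,-0.0207,-0.017,0.03],[0.6,0,0,0,-0.0207,-0.017,0.03],[0.6,0,0,0,-0.0207,-0.017,0.03],[0.6,0,0,0,-0.0207,-0.017,0.03],[0.6,0,0,0,-0.0207,-0.017,0.03],[0.6,0,0,0,-0.0203,-0.0174,0.03],[0.6,0,0,0,0,0,0]]' 40; python3 pre.py
```

```text
t: 1.2
eef_pos: [0.1232, 0.5356, 0.2174]
tool_rot: [0.494, 0.792, 0.248, 0.258]
force: [-0.3, -1.0, 0.0]
gripper_width: 0.0561
finger_force: 0.0
grasp [0.47996436 0.19591534 0.136     ] tcp [0.49240436 0.19853814 0.12188025] pre [0.43347805 0.18611436 0.18876328]
total turn [-0.0002  0.      0.0004] rows 0.0100419729452122
then shift in final axes [-2.8735  0.3297  1.1749] rows 10.406156914752364 now-axes [-2.8738  0.3268  1.175 ]
```

```bash
python3 -m jog '[[0.6,-0.29,0.033,0.118,0,0,0],[0.6,-0.29,0.033,0.118,0,0,0],[0.6,-0.29,0.033,0.118,0,0,0],[0.6,-0.29,0.033,0.118,0,0,0],[0.6,-0.29,0.033,0.118,0,0,0],[0.6,-0.29,0.033,0.118,0,0,0],[0.6,-0.29,0.033,0.118,0,0,0],[0.6,-0.29,0.033,0.118,0,0,0],[0.6,-0.29,0.033,0.118,0,0,0],[0.6,-0.26,0.03,0.11,0,0,0]]'; python3 -m jog '[[0.6,0,0,0,0,0,0],[0.6,0,0,0,0,0,0]]';python3 pre.py; python3 - <<'E'
from h import *
print(read_state()["qpos"])
q=np.load("blue.npy")
o=[]
for n,c in(("top",(275,250)),("scene",(375,270))):
    s=snapshot(n); i=s["img"][c[1]-70:c[1]+70,c[0]-65:c[0]+65]
    o.append(cv2.resize(i,None,fx=3,fy=3,interpolation=cv2.INTER_CUBIC))
cv2.imwrite("pics/pg.png",cv2.convertScaleAbs(np.hstack(o),alpha=1.4))
E
```

```text
t: 2.2
eef_pos: [0.4323, 0.1887, 0.1908]
tool_rot: [0.493, 0.792, 0.249, 0.258]
force: [1.0, 1.3, 0.4]
gripper_width: 0.0558
finger_force: 0.0
t: 2.4
eef_pos: [0.4318, 0.1891, 0.1902]
tool_rot: [0.495, 0.792, 0.248, 0.258]
force: [-0.3, 0.6, 0.1]
gripper_width: 0.0559
finger_force: 0.0
grasp [0.47996436 0.19591534 0.136     ] tcp [0.49240436 0.19853814 0.12188025] pre [0.43347805 0.18611436 0.18876328]
total turn [-0.0002  0.0003 -0.0001] rows 0.008285598198222348
then shift in final axes [-0.0208 -0.0066  0.0118] rows 0.08277051270563474 now-axes [-0.0208 -0.0066  0.0118]
[ 0.3835447   0.04311089  2.35181908 -1.38735426  0.1201717   1.2719044 ]
```

View pics/pg.png

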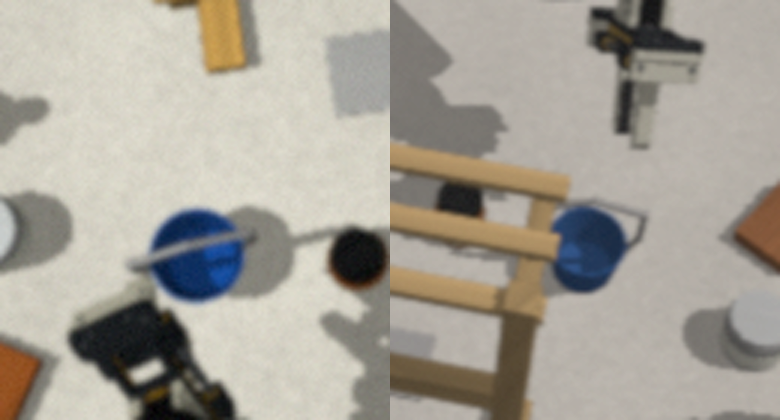

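The top view shows the fingertips at about crop (140,290), just short of the left half of the handle. q5 is close to its limit, so I'll check where the TCP projects and step along the approach carefully.

```bash
python3 - <<'E'
from h import *
T=snapshot("top");q=np.load("blue.npy");st=read_state()
for n,P in(("tcp",st["eef_pos"]),("grasp",place(q,[0,.027,.136])[0]),("peak",place(q,[0,0,.146])[0]),("lsh",place(q,[0,.056,.125])[0])):
    print(n,((proj(P,T)[0]-[210,180])*3).round())
E
python3 -m jog '[[0.6,-0.02,-0.007,0.14,0,0,0],[0.6,0,0,0.15,0,0,0],[0.6,0,0,0,0,0,0]]'
python3 -c "
from h import *
print(read_state()['qpos'])"; python3 pre.py
```

```text
tcp [155. 306.]
grasp [158. 254.]
peak [186. 246.]
lsh [128. 263.]
t: 2.85
eef_pos: [0.461, 0.1969, 0.1711]
tool_rot: [0.496, 0.796, 0.241, 0.251]
force: [-0.9, -0.5, -0.0]
gripper_width: 0.0555
finger_force: 0.0
[ 0.36879095  0.1426006   2.29362045 -1.56893351  0.10490428  1.44225611]
grasp [0.47996436 0.19591534 0.136     ] tcp [0.49240436 0.19853814 0.12188025] pre [0.43347805 0.18611436 0.18876328]
total turn [-0.0066 -0.0017  0.001 ] rows 0.15138269485971245
then shift in final axes [-0.0152 -0.0719 -0.2175] rows 0.7653064456037906 now-axes [-0.0139 -0.0764 -0.2161]
```

q4 reached its stop because the forearm is nearly in line with the tool. I'll use a smaller lean of 31° for the grasp and lean back further later at the hook, where the arm reaches out more.

```bash
sed -i 's/rot=toolR(q\[2\])/rot=toolR(q[2],31)/; s/tcp-.09\*d/tcp-.05*d/g' pre.py; python3 pre.py
```

```text
grasp [0.47996436 0.19591534 0.136     ] tcp [0.48953958 0.19793414 0.11971382] pre [0.46434163 0.19262151 0.16257219]
total turn [0.053  0.0119 0.0185] rows 1.2591648152767418
then shift in final axes [-0.0287 -0.0218  0.057 ] rows 0.2248855877411062 now-axes [-0.025  -0.0326  0.0535]
```

```bash
python3 -m jog '[[0.6,0,0,0,0.018,0.004,0.006],[0.6,0,0,0,0.018,0.004,0.006],[0.6,0,0,0,0.017,0.004,0.0065],[0.6,0,0,0,0,0,0],[0.6,0,0,0,0,0,0]]'
python3 pre.py; python3 -c "
from h import *
print(read_state()['qpos'])"
```

```text
t: 3.35
eef_pos: [0.4636, 0.1899, 0.1729]
tool_rot: [0.512, 0.795, 0.219, 0.24]
force: [0.1, -1.0, 0.1]
gripper_width: 0.0556
finger_force: 0.0
grasp [0.47996436 0.19591534 0.136     ] tcp [0.48953958 0.19793414 0.11971382] pre [0.46434163 0.19262151 0.16257219]
total turn [0.0359 0.0156 0.0108] rows 0.8922240352913455
then shift in final axes [ 0.0215 -0.0244  0.0638] rows 0.23878591170669358 now-axes [ 0.0254 -0.0306  0.0596]
[ 0.3617966   0.13719717  2.25994154 -0.91775305  0.14997394  0.80836617]
```

```bash
python3 -m jog '[[0.6,0,0,0,0.012,0.005,0.0036],[0.6,0,0,0,0.012,0.005,0.0036],[0.6,0,0,0,0.012,0.005,0.0036],[0.6,0,0,0,0,0,0]]'
python3 pre.py; python3 -c "
from h import *
print(read_state()['qpos'])"
```

```text
t: 3.75
eef_pos: [0.465, 0.1882, 0.1732]
tool_rot: [0.532, 0.8, 0.193, 0.198]
force: [0.8, 0.3, 0.0]
gripper_width: 0.0556
finger_force: 0.0
grasp [0.47996436 0.19591534 0.136     ] tcp [0.48953958 0.19793414 0.11971382] pre [0.46434163 0.19262151 0.16257219]
total turn [0.0051 0.0046 0.0007] rows 0.15252687183022093
then shift in final axes [ 0.0357 -0.0288  0.0619] rows 0.2566583632059884 now-axes [ 0.0367 -0.0297  0.0609]
[ 0.33546794  0.13989324  2.19680285 -0.30886503  0.26201508  0.21439205]
```

```bash
python3 -m jog '[[0.6,0.036,-0.029,0.04,0.005,0.0046,0.0007],[0.6,0,0,0.09,0,0,0],[0.6,0,0,0.09,0,0,0],[0.6,0,0,0.09,0,0,0],[0.6,0,0,0.085,0,0,0],[0.6,0,0,0,0,0,0]]'
sed -i 's/tcp-.05\*d/tcp/g' pre.py
python3 pre.py; python3 - <<'E'
from h import *
print(read_state()["qpos"])
o=[]
for n,c in(("top",(275,250)),("scene",(375,270))):
    s=snapshot(n); i=s["img"][c[1]-50:c[1]+50,c[0]-50:c[0]+50]
    o.append(cv2.resize(i,None,fx=4,fy=4,interpolation=cv2.INTER_CUBIC))
cv2.imwrite("pics/g1.png",cv2.convertScaleAbs(np.hstack(o),alpha=1.6))
E
```

```text
t: 4.35
eef_pos: [0.4886, 0.1979, 0.1177]
tool_rot: [0.533, 0.803, 0.19, 0.187]
force: [-0.1, -0.4, -0.3]
gripper_width: 0.056
finger_force: 0.0
grasp [0.47996436 0.19591534 0.136     ] tcp [0.48953958 0.19793414 0.11971382] pre [0.48953958 0.19793414 0.11971382]
total turn [-0.0006 -0.0002  0.0004] rows 0.016109154610912044
then shift in final axes [-0.0032  0.0119 -0.008 ] rows 0.0488594422032072 now-axes [-0.0032  0.0118 -0.008 ]
[ 0.32917774  0.30101064  2.16941402 -0.43109302  0.14879041  0.33929678]
```

View pics/g1.png

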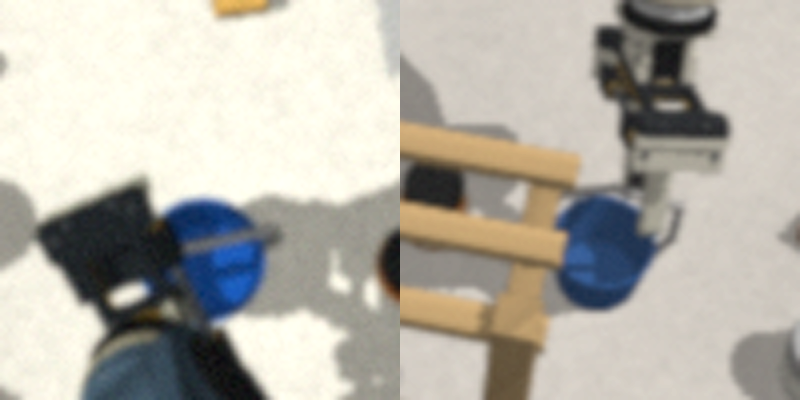

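The handle's left half passes between the two fingers: the front finger is at (655,210) and the rear one at (640,175) in the right panel. Closing.

```bash
python3 -m jog '[[0,0,0.01,-0.008,0,0,0],[0,0,0,0,0,0,0],[0,0,0,0,0,0,0],[0,0,0,0,0,0,0],[0,0,0,0,0,0,0],[0,0,0,0,0,0,0]]' 50
python3 -m jog '[[0,0,0,-0.06,0,0,0],[0,0,0,-0.1,0,0,0],[0,0,0,-0.15,0,0,0],[0,0,0,-0.15,0,0,0],[0,0,0,0,0,0,0]]' 50
cat > hk.py <<'E'
from h import *
import sys
lean,x,z=map(float,sys.argv[1:4])
p=np.load("rack.npy"); rot=toolR(p[2],lean); d=rot.apply([0,0,1])
g=place(p,[x,.027,z-.010])[0]; go(g+.019*d,rot)
s=read_state(); print(s["eef_pos"],s["qpos"].round(3),s["force"].round(1))
E
python3 hk.py 38 -.075 .27
```

```text
t: 5.05
eef_pos: [0.4898, 0.1983, 0.1209]
tool_rot: [0.533, 0.803, 0.191, 0.187]
force: [1.3, -0.2, -0.3]
gripper_width: 0.0123
finger_force: 0.0
t: 5.55
eef_pos: [0.4547, 0.191, 0.1814]
tool_rot: [0.533, 0.803, 0.191, 0.187]
force: [0.2, 0.5, -3.5]
gripper_width: 0.0066
finger_force: 50.0
total turn [-0.034  -0.0254  0.0138] rows 0.979897237026835
then shift in final axes [-1.5854  0.6174  0.2107] rows 5.714708082605994 now-axes [-1.6201  0.5604  0.0194]
[0.45469784 0.19095863 0.1814336 ] [ 0.341  0.109  2.197 -0.228  0.305  0.143] [ 0.2  0.5 -3.5]
```

The lift started before the fingers had fully closed, but the force shows the pail's weight. I'll look at where the bar sits in the grip.

```bash
cat > look.py <<'E'
from h import *
import sys
o=[];st=read_state()
for n in("top","scene"):
    s=snapshot(n); c=proj(st["eef_pos"],s)[0].astype(int); i=s["img"][c[1]-50:c[1]+70,c[0]-60:c[0]+60]; print(n,c)
    o.append(cv2.resize(i,(400,400),interpolation=cv2.INTER_CUBIC))
cv2.imwrite(sys.argv[1],cv2.convertScaleAbs(np.hstack(o),alpha=1.5))
E
python3 look.py pics/l1.png
```

```text
top [262 272]
scene [388 254]
```

View pics/l1.png

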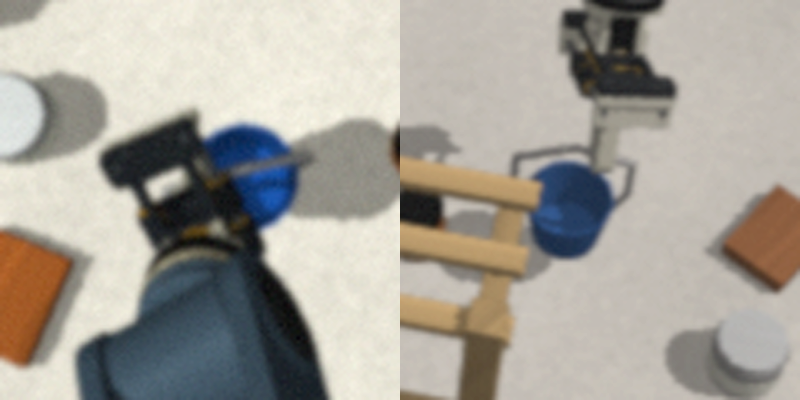

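The pail has been lifted and is about upright, with shoulders at (515,157) and (632,163) in the right panel. I'll fit its pose in the hand.

```bash
cat > hand.py <<'E'
from h import *
T=snapshot("top");S=snapshot("scene")
k=120/400
obs=[(S,[0,-.056,.125],(328+115*k,204+157*k)),(S,[0,.056,.125],(328+233*k,204+163*k)),
 (T,[0,-.056,.125],(202+310*k,222+157*k)),(T,[0,0,.062],(202+252*k,222+177*k)),(S,[0,0,.062],(328+(572-400)*k,204+197*k))]
def pose(v,P): return R.from_euler("zyx",[v[3],v[4],v[5]]).apply(P)+v[:3]
def f(v): return np.concatenate([(proj(pose(v,P),s)[0]-px) for s,P,px in obs]+[v[4:]/.1])
r=least_squares(f,[.46,.17,.05,.2,0,0]); v=r.x; print(v.round(3),f(v).round(1))
st=read_state(); rot=R.from_quat(st["tool_rot"]); 
for n,P in(("peak",[0,0,.146]),("local y+.027",[0,.027,.136]),("+sh",[0,.056,.125])):
    w=pose(v,np.array(P)); print(n,w.round(4),"in tool mm",(rot.inv().apply(w-st["eef_pos"])*1000).round(1))
E
python3 hand.py
```

```text
[ 0.455  0.164  0.048  0.26  -0.045  0.014] [-0.1 -0.3 -0.7  0.2 -0.5 -0.1 -1.6  0.6 -1.8 -0.  -0.5  0.1]
peak [0.4483 0.1623 0.1942] in tool mm [-25.4  -7.9 -19.5]
local y+.027 [0.4418 0.1886 0.1843] in tool mm [  2.2  -8.6 -11.5]
+sh [0.4348 0.2168 0.1734] in tool mm [31.9 -9.4 -2.6]
```

```bash
cat > hk.py <<'E'
from h import *
import sys
lean,x,z=map(float,sys.argv[1:4])
p=np.load("rack.npy"); rot=toolR(p[2],lean)
go(place(p,[x,0,z])[0]-rot.apply([-.0255,0,-.0193]),rot)
s=read_state(); print(s["eef_pos"],s["qpos"].round(3),s["force"].round(1)); rr=R.from_quat(s["tool_rot"])
pk=s["eef_pos"]+rr.apply([-.0255,0,-.0193]); print("peak in rack mm",(R.from_euler("z",-p[2]).apply(pk-[p[0],p[1],0])*1000).round(1))
print("world up in tool",rr.inv().apply([0,0,1]).round(3),"rack x in tool",rr.inv().apply(R.from_euler("z",p[2]).apply([1,0,0])).round(3))
E
python3 hk.py 42 -.075 .25
# lift 70 mm: up = 0.07/0.15=0.467 along world up in tool axes
```

```text
total turn [-0.0563 -0.0314  0.0072] rows 1.4241607528489915
then shift in final axes [-1.5898  0.5016  0.3152] rows 5.655260878436843 now-axes [-1.6201  0.4989  0.0674]
[0.45505039 0.19083645 0.17897401] [ 0.341  0.115  2.197 -0.23   0.302  0.144] [ 1.   0.4 -3.1]
peak in rack mm [-199.   212.2  198. ]
world up in tool [-0.097  0.504 -0.858] rack x in tool [-0.257  0.821  0.511]
```

```bash
python3 -m jog '[[0,-0.01,0.05,-0.085,0,0,0],[0,-0.01,0.05,-0.085,0,0,0],[0,-0.01,0.05,-0.085,0,0,0],[0,-0.01,0.05,-0.085,0,0,0],[0,0,0,0,0,0,0]]' 55; python3 hk.py 31 -.075 .26
```

```text
t: 6.25
eef_pos: [0.4561, 0.1909, 0.2402]
tool_rot: [0.533, 0.802, 0.191, 0.187]
force: [0.6, 0.2, -3.4]
gripper_width: 0.0068
finger_force: 55.0
total turn [ 0.0033 -0.0158  0.0262] rows 0.6756355339214046
then shift in final axes [-1.5283  0.4376  0.4267] rows 5.486595704697589 now-axes [-1.5783  0.3056  0.3535]
[0.4560592  0.19089554 0.24023933] [ 0.34   0.006  2.127 -0.148  0.475  0.056] [ 0.6  0.2 -3.4]
peak in rack mm [-198.   212.2  259.2]
world up in tool [-0.097  0.507 -0.857] rack x in tool [-0.256  0.819  0.513]
```

Next I'll traverse to a point in front of the hook.

```bash
python3 -m jog '[[0,-0.1,0.02,0.02,0,0,0],[0,-0.175,0.034,0.039,0,0,0],[0,-0.2,0.039,0.045,0,0,0],[0,-0.2,0.039,0.045,0,0,0],[0,-0.2,0.039,0.045,0,0,0],[0,-0.2,0.039,0.045,0,0,0],[0,-0.2,0.039,0.045,0,0,0],[0,-0.175,0.034,0.039,0,0,0],[0,-0.128,0.022,0.03,0,0,0],[0,0,0,0,0,0,0]]'; python3 hk.py 42 -.075 .255
```

```text
t: 7.25
eef_pos: [0.6041, -0.009, 0.2379]
tool_rot: [0.535, 0.802, 0.189, 0.186]
force: [-0.6, 0.8, -3.8]
gripper_width: 0.0063
finger_force: 55.0
total turn [-0.0567 -0.031   0.0065] rows 1.4247065703164414
then shift in final axes [0.0112 0.0114 0.0199] rows 0.08519006512245206 now-axes [0.0091 0.015  0.0186]
[ 0.60408297 -0.00897722  0.23789228] [-0.181  0.223  1.881  0.37   0.564 -0.843] [-0.6  0.8 -3.8]
peak in rack mm [-73.   -2.8 256.9]
world up in tool [-0.097  0.503 -0.859] rack x in tool [-0.254  0.822  0.51 ]
```

```bash
python3 -m jog '[[0,0,0,0,-0.014,-0.0078,0.0016],[0,0,0,0,-0.014,-0.0078,0.0016],[0,0,0,0,-0.014,-0.0078,0.0016],[0,0,0,0,-0.0147,-0.0076,0.0017],[0,0.011,0.011,0.02,0,0,0],[0,0,0,0,0,0,0]]'; python3 hk.py 42 -.03 .252; python3 look.py pics/l2.png
```

```text
t: 7.85
eef_pos: [0.6057, -0.0039, 0.2375]
tool_rot: [0.531, 0.768, 0.236, 0.269]
force: [0.1, -0.2, -3.3]
gripper_width: 0.0063
finger_force: 55.0
total turn [ 0.0001 -0.001   0.0007] rows 0.026226556785988536
then shift in final axes [-0.0693  0.198   0.2243] rows 1.0236821017808948 now-axes [-0.0704  0.1979  0.2241]
[ 0.60565383 -0.00387318  0.23753099] [-0.17   0.19   2.019  0.718  0.29  -1.156] [ 0.1 -0.2 -3.3]
peak in rack mm [-75.7   2.8 256. ]
world up in tool [-0.162  0.649 -0.744] rack x in tool [-0.184  0.72   0.669]
top [336 209]
scene [314 266]
```

View pics/l2.png

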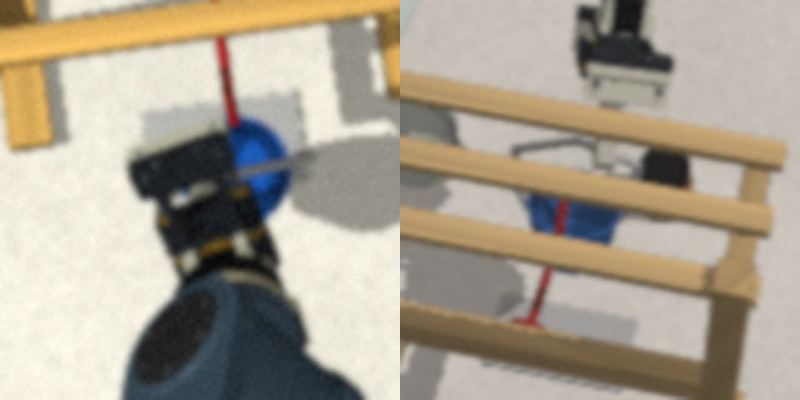

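The pail is in front of the hook: the right shoulder is at (310,155) in the top crop and (517,152) in the scene crop. I'll compare these with the prediction.

```bash
python3 - <<'E'
from h import *
T=snapshot("top");S=snapshot("scene");p=np.load("rack.npy");k=.3
P=lambda x,y,z:place(p,[x,y,z])[0]
a=np.array([276+310*k,159+155*k]);b=np.array([254+117*k,216+152*k])
print("pred",proj(P(-.076,-.053,.235),T)[0]-a,proj(P(-.076,-.053,.235),S)[0]-b)
f=lambda v:np.r_[proj(P(*v),T)[0]-a,proj(P(*v),S)[0]-b]
r=least_squares(f,[-.075,-.053,.235]);print(r.x*1000,r.fun)
E
```

```text
pred [0.11627408 2.79487272] [ 0.6726635  -2.53850816]
[-68.36834741 -53.69557007 232.19294997] [-0.11320431  0.03202307 -0.14123514 -0.02093519]
```

```bash
python3 -m jog '[[0,-0.016,0.045,0.05,0,-0.001,0.0007],[0,-0.018,0.05,0.056,0,0,0],[0,-0.018,0.05,0.056,0,0,0],[0,-0.018,0.053,0.062,0,0,0],[0,0,0,0,0,0,0]]'; python3 hk.py 42 -.006 .246
```

```text
t: 8.55
eef_pos: [0.6533, -0.0023, 0.2346]
tool_rot: [0.532, 0.766, 0.236, 0.271]
force: [0.5, 0.2, -4.2]
gripper_width: 0.0064
finger_force: 55.0
total turn [0.001  0.0005 0.    ] rows 0.02413066728427743
then shift in final axes [-0.0138  0.0776  0.1346] rows 0.5198359456358678 now-axes [-0.0136  0.0772  0.1348]
[ 0.65329753 -0.00227637  0.23460994] [-0.148  0.277  1.913  0.646  0.288 -1.065] [ 0.5  0.2 -4.2]
peak in rack mm [-28.3  -0.8 253.1]
world up in tool [-0.164  0.651 -0.741] rack x in tool [-0.18   0.719  0.672]
```

```bash
python3 -m jog '[[0,-0.007,0.039,0.067,0,0,0],[0,-0.007,0.039,0.067,0,0,0],[0,0,0,0,0,0,0]]'; python3 hk.py 42 0.002 .222
```

```text
t: 8.85
eef_pos: [0.6748, 0.0011, 0.2273]
tool_rot: [0.532, 0.766, 0.236, 0.271]
force: [-0.1, -0.6, -3.8]
gripper_width: 0.0066
finger_force: 55.0
total turn [ 0.0008  0.0004 -0.    ] rows 0.02077727892016953
then shift in final axes [ 0.0144 -0.0626  0.156 ] rows 0.5623026619412794 now-axes [ 0.0146 -0.063   0.1558]
[0.67482726 0.00114312 0.22733823] [-0.134  0.324  1.867  0.625  0.281 -1.035] [-0.1 -0.6 -3.8]
peak in rack mm [-6.600e+00  2.000e-01  2.458e+02]
world up in tool [-0.164  0.651 -0.741] rack x in tool [-0.18   0.719  0.671]
```

```bash
python3 -m jog '[[0,0.005,-0.02,0.052,0,0,0],[0,0.005,-0.02,0.052,0,0,0],[0,0.005,-0.021,0.052,0,0,0],[0,0,0,0,0,0,0]]'; python3 hk.py 42 0.002 .212
```

```text
t: 9.25
eef_pos: [0.6821, 0.002, 0.2031]
tool_rot: [0.533, 0.766, 0.236, 0.271]
force: [-1.1, -0.8, -2.4]
gripper_width: 0.0065
finger_force: 55.0
total turn [ 0.0004  0.0002 -0.0001] rows 0.010547891913286993
then shift in final axes [ 0.0076 -0.0363  0.0524] rows 0.2140835348783164 now-axes [ 0.0076 -0.0364  0.0524]
[0.68214495 0.00197533 0.20306917] [-0.131  0.372  1.868  0.731  0.242 -1.142] [-1.1 -0.8 -2.4]
peak in rack mm [8.000e-01 2.000e-01 2.216e+02]
world up in tool [-0.163  0.65  -0.742] rack x in tool [-0.18  0.72  0.67]
```

```bash
for i in 1; do python3 -m jog '[[0,0.0044,-0.0173,0.0198,0,0,0],[0,0,0,0,0,0,0]]'; python3 -m jog '[[0,0.0044,-0.0173,0.0198,0,0,0],[0,0,0,0,0,0,0]]'; python3 -m jog '[[0,0.0022,-0.0087,0.01,0,0,0],[0,0,0,0,0,0,0]]'; done; python3 hk.py 42 0.00 .210
```

```text
t: 9.45
eef_pos: [0.6823, 0.0019, 0.2001]
tool_rot: [0.533, 0.766, 0.236, 0.271]
force: [-0.3, 0.2, -2.9]
gripper_width: 0.0061
finger_force: 55.0
t: 9.65
eef_pos: [0.6823, 0.0019, 0.1959]
tool_rot: [0.533, 0.766, 0.236, 0.271]
force: [-0.3, 1.1, -3.4]
gripper_width: 0.0064
finger_force: 55.0
t: 9.85
eef_pos: [0.6825, 0.0019, 0.1941]
tool_rot: [0.533, 0.766, 0.236, 0.271]
force: [-0.2, 0.2, -2.5]
gripper_width: 0.0062
finger_force: 55.0
total turn [ 0.0009  0.0005 -0.0001] rows 0.021396299180798165
then shift in final axes [ 0.0037 -0.0167  0.0074] rows 0.06226698520796002 now-axes [ 0.0037 -0.0168  0.0074]
[0.68245727 0.00186339 0.19405129] [-0.131  0.387  1.875  0.797  0.225 -1.21 ] [-0.2  0.2 -2.5]
peak in rack mm [1.100e+00 1.000e-01 2.125e+02]
world up in tool [-0.164  0.651 -0.741] rack x in tool [-0.18   0.719  0.671]
```

Not seated yet, so I'll go down further in 2 mm steps.

```bash
python3 -m jog '[[0,0.0022,-0.0087,0.01,0,0,0],[0,0,0,0,0,0,0]]' | grep -E "pos|force"; python3 -m jog '[[0,0.0022,-0.0087,0.01,0,0,0],[0,0,0,0,0,0,0]]'| grep -E "pos|force"; python3 -m jog '[[0,0.0022,-0.0087,0.01,0,0,0],[0,0,0,0,0,0,0]]'| grep -E "pos|force"
```

```text
eef_pos: [0.6825, 0.0019, 0.192]
force: [0.1, 0.3, -2.5]
finger_force: 55.0
eef_pos: [0.683, 0.0018, 0.1907]
force: [1.4, 1.7, -0.5]
finger_force: 54.9
eef_pos: [0.6835, 0.0018, 0.1894]
force: [3.2, 1.5, 4.7]
finger_force: 54.9
```

The forces show contact, so the handle is in the bend. I'll open part way, let it settle, and retreat along the tool axis.

```bash
python3 -m jog '[[0.12,0,0,0,0,0,0],[0.2,0,0,0,0,0,0],[0.35,0,0,0,0,0,0],[0.45,0,0,0,0,0,0],[0.45,0,0,0,0,0,0],[0.45,0,0,0,0,0,0],[0.45,0,0,0,0,0,0]]' 20; python3 hk.py 42 0 .21|tail -4; python3 look.py pics/l3.png
```

```text
t: 11.15
eef_pos: [0.6826, 0.0019, 0.1882]
tool_rot: [0.533, 0.766, 0.236, 0.271]
force: [0.2, -0.9, -0.1]
gripper_width: 0.0417
finger_force: 0.0
then shift in final axes [-0.0024  0.0081 -0.022 ] rows 0.07871908374734539 now-axes [-0.0024  0.0082 -0.022 ]
[0.68255899 0.00185565 0.18819681] [-0.131  0.396  1.878  0.841  0.216 -1.256] [ 0.2 -0.9 -0.1]
peak in rack mm [1.200e+00 1.000e-01 2.067e+02]
world up in tool [-0.164  0.651 -0.741] rack x in tool [-0.18   0.719  0.671]
top [333 184]
scene [308 295]
```

View pics/l3.png

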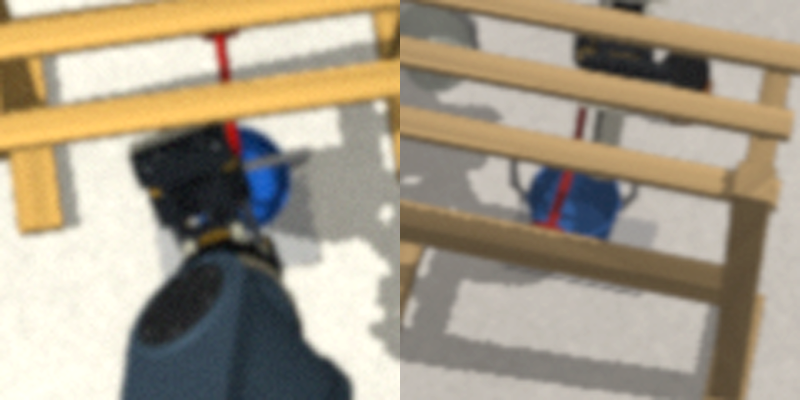

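The pail hangs level with its shoulders on both sides of the hook, and the force on the tool is zero. I'll retreat slowly along the tool axis.

```bash
python3 -m jog '[[0.45,0,0,-0.04,0,0,0],[0.45,0,0,-0.08,0,0,0],[0.45,0,0,-0.08,0,0,0],[0.45,0,0,-0.08,0,0,0],[0.45,0,0,-0.12,0,0,0],[0.45,0,0,-0.15,0,0,0],[0.45,0,0,-0.15,0,0,0],[0.45,0,0,-0.15,0,0,0],[0.45,0,0,0,0,0,0],[0.45,0,0,0,0,0,0]]'
python3 -m jog '[[0.45,0,0,0,0,0,0],[0.45,0,0,0,0,0,0],[0.45,0,0,0,0,0,0],[0.45,0,0,0,0,0,0],[0.45,0,0,0,0,0,0],[0.45,0,0,0,0,0,0],[0.45,0,0,0,0,0,0],[0.45,0,0,0,0,0,0],[0.45,0,0,0,0,0,0],[0.45,0,0,0,0,0,0]]' >/dev/null
python3 - <<'E'
from h import *
p=np.load("rack.npy")
a=[]
import subprocess
def cen(s):
    h=cv2.cvtColor(s["img"],cv2.COLOR_BGR2HSV); m=cv2.inRange(h,(105,120,40),(125,255,255)); 
    c=proj(place(p,[0,0,.11]),s)[0].astype(int); m2=np.zeros_like(m); m2[c[1]-30:c[1]+30,c[0]-30:c[0]+30]=m[c[1]-30:c[1]+30,c[0]-30:c[0]+30]
    M=cv2.moments(m2,True); return c,M["m00"],(M["m10"]/M["m00"],M["m01"]/M["m00"])
for i in range(4): print(cen(snapshot("top")),cen(snapshot("scene"))[1:])
E
```

```text
t: 12.25
eef_pos: [0.5976, -0.0076, 0.283]
tool_rot: [0.532, 0.766, 0.237, 0.272]
force: [-0.1, -0.5, -0.5]
gripper_width: 0.0414
finger_force: 0.0
(array([343, 193]), 377.0, (344.9973474801061, 189.946949602122)) (300.0, (302.71666666666664, 305.65))
(array([343, 193]), 346.0, (346.2630057803468, 192.10115606936415)) (288.0, (302.4375, 305.3229166666667))
(array([343, 193]), 344.0, (347.94476744186045, 193.34593023255815)) (279.0, (301.6666666666667, 304.9820788530466))
(array([343, 193]), 353.0, (348.37110481586404, 193.1614730878187)) (285.0, (300.9614035087719, 305.0982456140351))
```

The pail is on the hook but still swinging. I'll wait and watch it settle.

```bash
cat > sw.py <<'E'
from h import *
p=np.load("rack.npy");o=[]
for i in range(14):
    s=snapshot("top"); m=cv2.inRange(cv2.cvtColor(s["img"],cv2.COLOR_BGR2HSV),(105,120,40),(125,255,255))
    c=proj(place(p,[0,0,.11]),s)[0].astype(int); m2=m[c[1]-30:c[1]+30,c[0]-30:c[0]+30]
    M=cv2.moments(m2,True); o.append((round(M["m10"]/M["m00"],1),round(M["m01"]/M["m00"],1)))
print(read_state()["t"],o)
E
W='[[0.45,0,0,0,0,0,0],[0.45,0,0,0,0,0,0],[0.45,0,0,0,0,0,0],[0.45,0,0,0,0,0,0],[0.45,0,0,0,0,0,0],[0.45,0,0,0,0,0,0],[0.45,0,0,0,0,0,0],[0.45,0,0,0,0,0,0],[0.45,0,0,0,0,0,0],[0.45,0,0,0,0,0,0]]' ; python3 sw.py; python3 -m jog '[[0.45,0,0,0,0,0,0],[0.45,0,0,0,0,0,0],[0.45,0,0,0,0,0,0],[0.45,0,0,0,0,0,0],[0.45,0,0,0,0,0,0],[0.45,0,0,0,0,0,0],[0.45,0,0,0,0,0,0],[0.45,0,0,0,0,0,0],[0.45,0,0,0,0,0,0],[0.45,0,0,0,0,0,0]]' >/dev/null;python3 -m jog '[[0.45,0,0,0,0,0,0],[0.45,0,0,0,0,0,0],[0.45,0,0,0,0,0,0],[0.45,0,0,0,0,0,0],[0.45,0,0,0,0,0,0],[0.45,0,0,0,0,0,0],[0.45,0,0,0,0,0,0],[0.45,0,0,0,0,0,0],[0.45,0,0,0,0,0,0],[0.45,0,0,0,0,0,0]]' >/dev/null;python3 -m jog '[[0.45,0,0,0,0,0,0],[0.45,0,0,0,0,0,0],[0.45,0,0,0,0,0,0],[0.45,0,0,0,0,0,0],[0.45,0,0,0,0,0,0],[0.45,0,0,0,0,0,0],[0.45,0,0,0,0,0,0],[0.45,0,0,0,0,0,0],[0.45,0,0,0,0,0,0],[0.45,0,0,0,0,0,0]]' >/dev/null; python3 sw.py
```

```text
14.35 [(34.3, 28.4), (33.5, 27.4), (32.5, 26.5), (32.0, 26.3), (31.8, 26.4), (31.7, 26.9), (32.2, 27.5), (32.7, 28.4), (33.5, 29.1), (34.4, 29.6), (34.8, 30.0), (35.0, 29.9), (34.7, 29.4), (34.5, 28.9)]
18.05 [(33.4, 28.4), (33.3, 28.4), (33.5, 28.4), (33.4, 28.3), (33.4, 28.4), (33.5, 28.4), (33.3, 28.4), (33.4, 28.5), (33.2, 28.4), (33.3, 28.4), (33.4, 28.4), (33.3, 28.4), (33.4, 28.4), (33.4, 28.4)]
```

```bash
python3 -c "
from rig import *
print(close_job())"
```

```text
the job is handed in; nothing more can be done
None
```

The blue pail hangs by its handle in the bend of the red hook, level and still, with the gripper clear of it; I knocked into nothing else that I could see, and the job was handed in at about 18 s with no verdict returned.

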